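# Seat the titrator's valve modules and hold its cover over the screw holes

## Robot

A 7-joint arm with a two-finger parallel gripper is mounted at the origin on the work surface. World frame = base frame: x ahead of the robot, y to its left, z up, the work surface at z = 0. Lengths are in m, angles in rad, forces in N, time in s.
With the tool pointing down it reaches from about 0.4 to 0.85 m from the base axis. Payload 4.5 kg.
Tool frame: the origin (TCP) lies between the finger pads; the fingertips stand 11 mm ahead of it and the grasp point (between the pads) lies 8 mm behind it (r.tip_reach is the distance from the TCP to the fingertips, in m); x points along the fingers, y is the direction in which the jaws open and shut, and the axes are right-handed (so a half turn about x gives the same grasp; the last joint's range is limited). The gripper opens to 88 mm and grips with 3 to 60 N. Pads are 18 mm wide; open, the fingers measure 123 mm over their backs; the gripper's body (75 mm by 187 mm) begins 45 mm behind the grasp point.
Start: joints at [1.207, 0.689, -0.195, 1.565, 0.157, 0.902, -0.215], TCP at [0.242, -0.576, 0.25] pointing down, gripper open.
Joint ranges: [-3.01, 3.01], [-0.46, 2.08], [-1.47, 1.51], [0.13, 2.56], [-1, 4.14], [0.04, 2.09], [-2.66, 2.66]. Speed limits (rad/s): [2.57, 2.57, 3.14, 3.14, 3.14, 3.14, 3.14].

## Interface

Orientations are given as a unit quaternion [x, y, z, w].
In Python, from plant import r gives the robot as it stands.
- The arm moves only by the tool drive_tool, never from a script. Its argument "deltas" is a list of rows, each a list of 3 entries, a list of its own where there are three numbers: the turn, a rotation vector about the tool's x, y, z in degrees, then the shift along the tool's x, y, z in cm, then the finger opening in cm, from 0 to 8.81. A call has 1 to 12 rows; each row shifts and turns the commanded pose from where the row before left it, along the tool's axes as they then stand; what a row does not reach is not made up. A row lasts 1/12 s, in which the tool goes at most 41.7 mm and 7.16 degrees, less where a joint would pass 70% of its speed; a pose out of reach is approached as far as the arm can. A call is refused whole if a number of a shift passes 4.17 or a number of a turn 7.16, either way. A call with a gripper value outside its range is refused whole. The fingers move at their own pace and stop on an object; "force" is the grip in N (left out, the last holds). Time passes only in rows, so rows that do not move let the fingers close. It gives the time, the measured TCP pose, the force and the opening at its end, in the units of the state.
- r.get_state(): the state, without advancing time (a new reading comes with each control period).
- r.snapshot(name): name is "scene" or "top" or "wrist"; returns a dict with "color" (384x512x3 uint8, red, green, blue), "fov_y" (degrees; the focal length in pixels is half the picture's height over the tangent of half this angle, whatever the lens; pixels are square), "cx", "cy" (the principal point, pixels), "k1" (the pictures are not rectified: a ray, as slopes to the right and down, at radius r is drawn at 1 + k1 r^2 times it, then the intrinsics apply), "extrinsics" (4x4, takes a point from world to camera coordinates); the wrist camera has in their place "tool_from_camera" (4x4, takes a point from camera to tool coordinates, whose origin is the TCP and whose axes are the tool frame's). Camera axes: x right, y up, looking along -z (the intrinsics and any distortion apply to the point x, -y, -z); pixel columns grow to the right and rows downward; lengths in m; the calibration is good to about 2 mm. A picture is of the moment at which its call begins: read the wrist's pose just before it. There is no depth.
- r.finish_job(): hands the job in, once; it reports no verdict.
The state is a dict: "clock": time; "q": joint angles; "qd": joint speeds; "joint_torque": joint torques, N m; "tool_pos": TCP position; "eef_rot": TCP orientation; "contact_force": force on the tool from outside, world axes, zero at the start; "moment": the same for the moment, N m; "opening": opening from 0.0 (shut) to 1.0 (fully open).
Only numpy, scipy, OpenCV 4.12 (cv2) and the standard library are available. Lean on these libraries where they do the work, as an engineer would, in place of code of your own. Each camera call takes 0.05 s, during which the arm holds its last target. There are 200 camera calls.

## Task

Push the three loose valve modules along their lanes in the open titrator base until each stands fully home against the rear wall, so that they form an even row. Then pick up the cover plate by its handle and hold it level and still about 2 cm above the walls of the base, touching nothing there, with each of its four holes right above the matching threaded hole (the two holes that lie closer together go over the rear wall), ready for the screws. Finish while still holding it there - do not set it down or let go - and leave the bottle, beaker, screwdriver and screw dish where they are.

Things in the scene. Friction and masses are not known exactly. Their poses are not given: they have to be found in the camera images.
- base: Open titrator base, grey tray 150 (x) x 188 (y) x 60 mm tall, fixed; origin at centre of underside, z up, +x to its rear wall, -x its open front. Floor 10 mm thick; side walls' inner faces at y +-76 mm, rear wall's at x +55 mm; wall tops at z 60 mm. Two ribs 4 mm wide, 8 mm tall (tops at z 18 mm) divide the floor into three lanes 48 mm wide along x, centred on y +52, 0, -52 mm.
- thread0 (a point): Mouth of an 8 mm brass threaded hole in the top of the base's left side wall, near the open front: at x -55, y +85, z +60 mm in the base's frame, same axes.
- thread1 (a point): Mouth of an 8 mm brass threaded hole in the top of the base's right side wall, near the open front: at x -55, y -85, z +60 mm in the base's frame, same axes.
- thread2 (a point): Mouth of an 8 mm brass threaded hole in the top of the base's rear wall, left: at x +65, y +40, z +60 mm in the base's frame, same axes.
- thread3 (a point): Mouth of an 8 mm brass threaded hole in the top of the base's rear wall, right: at x +65, y -40, z +60 mm in the base's frame, same axes.
- module_left_center (a point): Centre of the left valve module, a loose white block 60 (x) x 44 (y) x 38 mm tall, about 120 g, black ports on top (8 mm, look only), black strip on its front (-x) face, standing upright in the lane at y +52 mm of the base, free to slide along it (x). Fully home, its far face meets the rear wall and this centre is at x +25 mm in the base's frame; it starts 20 to 52 mm short of that.
- module_middle_center (a point): Centre of the middle valve module, a loose white block 60 (x) x 44 (y) x 38 mm tall, about 120 g, black ports on top (8 mm, look only), black strip on its front (-x) face, standing upright in the lane at y +0 mm of the base, free to slide along it (x). Fully home, its far face meets the rear wall and this centre is at x +25 mm in the base's frame; it starts 20 to 52 mm short of that.
- module_right_center (a point): Centre of the right valve module, a loose white block 60 (x) x 44 (y) x 38 mm tall, about 120 g, black ports on top (8 mm, look only), black strip on its front (-x) face, standing upright in the lane at y -52 mm of the base, free to slide along it (x). Fully home, its far face meets the rear wall and this centre is at x +25 mm in the base's frame; it starts 20 to 52 mm short of that.
- cover_grip (a point): Centre of the handle bar of the cover, a loose aluminium plate 160 (x) x 200 (y) x 5 mm, about 280 g, flat on the bench. Bar: 14 mm wide (x), 106 long (y), 16 tall, on two end posts 82 mm apart, 24 mm free below. This point is above the plate's centre (and centre of mass), 37 mm above its underside. Axes: z up, y along the bar, +x to the plate edge with the two holes that lie closer together.
- hole0 (a point): Centre of a 12 mm through hole of the cover, on its underside: x -55, y +85 mm from the plate's centre along the plate's axes, 37 mm below the handle centre. It belongs over thread0.
- hole1 (a point): Centre of a 12 mm through hole of the cover, on its underside: x -55, y -85 mm from the plate's centre along the plate's axes, 37 mm below the handle centre. It belongs over thread1.
- hole2 (a point): Centre of a 12 mm through hole of the cover, on its underside: x +65, y +40 mm from the plate's centre along the plate's axes, 37 mm below the handle centre. It belongs over thread2.
- hole3 (a point): Centre of a 12 mm through hole of the cover, on its underside: x +65, y -40 mm from the plate's centre along the plate's axes, 37 mm below the handle centre. It belongs over thread3.
- bottle: Bystander: amber reagent bottle 70 mm wide, 160 mm tall; origin at the centre of its underside.
- beaker: Bystander: open glass beaker 66 mm wide, 85 mm tall; origin at the centre of its underside.
- screw_dish: Bystander: round white dish 76 mm wide, 8 mm tall, with four steel screws on it; origin at the centre of its underside.
- screwdriver_grip (a point): Bystander: screwdriver 180 mm long lying on the bench; this point is on its handle.
Mind the look-alikes: they are no part of the job. What is shaped like the part that bears module_right_center but blue or purple is not meant.

How it is judged:
On the way, in this order (a step that is already met when the one before it is completed fails the run):
1. all three modules stand fully home against the rear wall (x of each of module_left_center, module_middle_center, module_right_center in the frame of base above 0.0205 m and z of each of module_left_center, module_middle_center, module_right_center in the frame of base below 0.034 m and angle between each of module_left_center, module_middle_center, module_right_center's own z axis and vertical below 0.1 rad), for 0.2 s.
2. the cover plate is lifted off the bench in the gripper (height (world z) of cover_grip above 0.06 m and contact force between cover and the fingers above 1 N), for 0.2 s.
At the end, for the whole second after the job is handed in: All three modules upright in the base within 4.5 mm of the rear wall; the cover held by the fingers, still, level within 0.08 rad, not touching the base, its underside 7 to 38 mm above the wall tops, each of its four holes within 6 mm horizontally of its threaded hole (all of step 1 and horizontal distance between hole0 and thread0 below 0.006 m and horizontal distance between hole1 and thread1 below 0.006 m and horizontal distance between hole2 and thread2 below 0.006 m and horizontal distance between hole3 and thread3 below 0.006 m and z of hole0 in the frame of base between 0.067 and 0.098 m and z of hole1 in the frame of base between 0.067 and 0.098 m and z of hole2 in the frame of base between 0.067 and 0.098 m and z of hole3 in the frame of base between 0.067 and 0.098 m and angle between cover_grip's own z axis and vertical below 0.08 rad and contact force between cover and the fingers above 1 N and contact force between cover and base below 0.05 N and linear speed of cover below 0.02 m/s and angular speed of cover below 0.15 rad/s); the arm keeps its last pose, push and grip.
It fails at once if a bystander (bottle, beaker, screw dish, screwdriver) is moved more than 20 mm (distance of any of bottle, beaker, screw_dish, screwdriver_grip from where it was at the start of the episode above 0.02 m).
It also fails if it takes over 53 s, if anything falls off the work surface, if the arm or the gripper's body presses on something with over 40 N, if the wrist force passes 120 N, or if a joint passes its speed limit or range.

## Working session

There is one attempt and no reset: what is moved stays moved. The work goes in short steps, Python scripts to look and compute and a tool call to move; the robot and the scene stay as the last step left them, time stands still between calls to the robot, and variables do not carry over. Pictures are saved under pics/ and viewed, about 8 in all and at most 12, crops included, and the job is handed in when it is done.

Besides the shell and the picture viewer there is one more tool, called after "Call:" as name(argument=value, ...) on one line, values as JSON. drive_tool: Moves the arm, as the interface text tells. Its arguments: {"type":"object","properties":{"deltas":{"type":"array","items":{"type":"array"}},"force":{"type":"number"}},"required":["deltas"]}

```bash
mkdir -p pics
cat > h.py <<'E'
import numpy as np, cv2
from scipy.spatial.transform import Rotation as R
from plant import r
def snap(name,fn=None):
    s=r.get_state(); d=r.snapshot(name)
    if 'tool_from_camera' in d:
        T=np.eye(4);T[:3,:3]=R.from_quat(s['eef_rot']).as_matrix();T[:3,3]=s['tool_pos'];C=T@np.array(d['tool_from_camera'])
    else: C=np.linalg.inv(np.array(d['extrinsics']))
    d['C']=C; d['f']=192/np.tan(np.radians(d['fov_y'])/2)
    if fn: cv2.imwrite('pics/'+fn,d['color'][:,:,::-1])
    return d
def cast(d,px,z):
    px=np.atleast_2d(np.array(px,float)); f=d['f']
    m=(px-[d['cx'],d['cy']])/f; u=m.copy()
    for _ in range(30): u=m/(1+d['k1']*(u**2).sum(1,keepdims=True))
    ray=np.c_[u[:,0],-u[:,1],-np.ones(len(u))]@d['C'][:3,:3].T
    o=d['C'][:3,3]; return o+ray*((z-o[2])/ray[:,2])[:,None]
def proj(d,P):
    P=np.atleast_2d(P); c=(P-d['C'][:3,3])@d['C'][:3,:3]
    u=np.c_[c[:,0]/-c[:,2],-c[:,1]/-c[:,2]]; u=u*(1+d['k1']*(u**2).sum(1,keepdims=True))
    return u*d['f']+[d['cx'],d['cy']]
E
python3 - <<'E'
from h import *
for n in ['scene','top']:
    d=snap(n,n+'0.png'); print(n,d['fov_y'],d['cx'],d['cy'],d['k1'],d['C'].round(3).tolist())
s=r.get_state();print(s['clock'],s['tool_pos'],R.from_quat(s['eef_rot']).as_matrix().round(3))
E
```

```text
scene 57.43254684681593 256.4690786315502 182.42907868728906 -0.004326136330033859 [[-0.396, -0.518, 0.758, 1.185], [0.918, -0.212, 0.335, 0.235], [-0.013, 0.829, 0.56, 0.49], [0.0, 0.0, 0.0, 1.0]]
top 44.77303137787166 253.46935836342456 183.9732424563211 0.059218607275251245 [[0.076, 0.966, -0.246, 0.354], [-0.997, 0.075, -0.013, -0.045], [0.006, 0.247, 0.969, 1.062], [0.0, 0.0, 0.0, 1.0]]
0.1 [ 0.24186456 -0.57573254  0.24902269] [[-0.001  0.388 -0.922]
 [ 0.001 -0.922 -0.388]
 [-1.    -0.002  0.   ]]
```

View pics/top0.png

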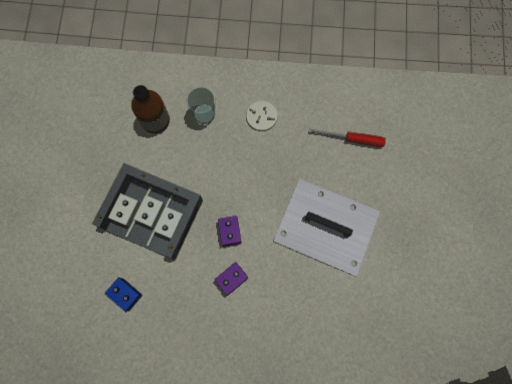

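View pics/scene0.png

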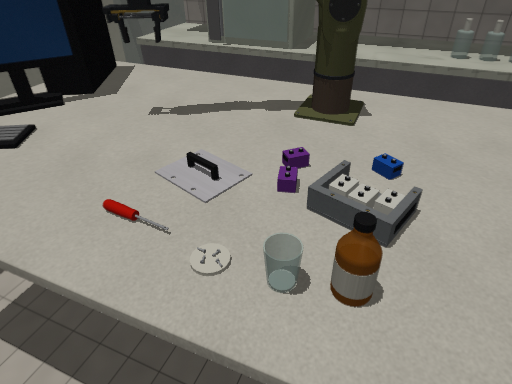

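The top view shows the base near (148,210), with its rear wall toward the top of the picture and threads at about (143,176) and (177,189). The cover is at about (327,228), with its closer holes at (321,194) and (353,207). I'll zoom in on both.

Run:
```python
from h import *
im=cv2.imread('pics/top0.png')
a=cv2.resize(im[155:265,85:215],None,fx=6,fy=5.4,interpolation=cv2.INTER_CUBIC)
a=cv2.resize(im[160:265,88:208],(400*1,350),interpolation=cv2.INTER_CUBIC)
b=cv2.resize(im[175:280,268:388],(400,350),interpolation=cv2.INTER_CUBIC)
o=np.hstack([a,b]); o=np.clip(o.astype(float)*1.8,0,255).astype('uint8'); cv2.imwrite('pics/z0.png',o)
```

```text
(no output)
```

View pics/z0.png

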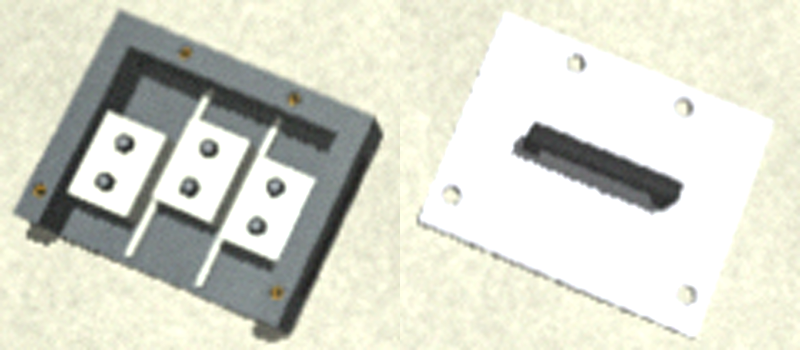

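In the zoom, the threads are at (40,189), (277,292), (185,52) and (293,99). The cover holes are at (452,195), (686,295), (575,63) and (683,107). Next I'll fit the poses.

```bash
cat >> h.py <<'E'
REF=np.array([[-55,85],[-55,-85],[65,40],[65,-40]])/1000.
def fit(W,ref=REF):
    W=np.asarray(W)[:,:2]; a=ref-ref.mean(0); b=W-W.mean(0)
    th=np.arctan2((a[:,0]*b[:,1]-a[:,1]*b[:,0]).sum(),(a*b).sum())
    M=np.array([[np.cos(th),-np.sin(th)],[np.sin(th),np.cos(th)]]); t=W.mean(0)-M@ref.mean(0)
    return t,th,(W-(ref@M.T+t))
E
python3 - <<'E'
from h import *
d=snap('top')
f=lambda P,o:np.array(P)*0.3+o-0.35
t=cast(d,f([(40,189),(277,292),(185,52),(293,99)],[88,160]),.06)
c=cast(d,f([(52,195),(286,295),(175,63),(283,107)],[268,175]),.005)
for W in(t,c):
    p,th,e=fit(W);print(p.round(4),np.degrees(th).round(2),(e*1e3).round(1).tolist())
p,th,_=fit(t)
m=cast(d,f([((68+165)/2,165),(203,172),(268,212)],[88,160]),.048)[:,:2]
c,s=np.cos(th),np.sin(th);print(((m-p)@np.array([[c,-s],[s,c]])).round(4))
E
python3 - <<'E'
from h import *
print(snap('wrist')['C'].round(3))
import plant; print([x for x in dir(r) if x[0]!='_'])
E
```

```text
[0.5352 0.1967] -18.78 [[0.4, -0.7], [0.2, -0.1], [0.0, 0.1], [-0.7, 0.8]]
[ 0.5374 -0.2049] -18.6 [[0.3, -0.6], [-0.4, 0.0], [0.0, 0.2], [0.1, 0.4]]
[[-0.0201  0.0506]
 [-0.0021 -0.0036]
 [-0.0094 -0.0545]]
[[ 0.388  0.872  0.297  0.32 ]
 [-0.922  0.368  0.124 -0.544]
 [-0.001 -0.322  0.947  0.384]
 [ 0.     0.     0.     1.   ]]
['Unreachable', 'finish_job', 'get_state', 'snapshot', 'tip_reach']
```

Call:
drive_tool(deltas=[[[0, 0, 0], [0, -2.05, -3.2], 8.81], [[0, 0, 0], [0, -2.05, -3.2], 8.81], [[0, 0, 0], [0, -2.05, -3.2], 8.81], [[0, 0, 0], [0, -2.05, -3.2], 8.81], [[0, 0, 0], [0, -2.05, -3.2], 8.81], [[0, 0, 0], [0, -2.05, -3.2], 8.81], [[0, 0, 0], [0, -2.05, -3.2], 8.81], [[0, 0, 0], [0, -2.05, -3.2], 8.81], [[0, 0, 0], [0, -2.05, -3.2], 8.81], [[0, 0, 0], [0, -2.05, -3.2], 8.81], [[0, 0, 0], [0, -2.05, -3.2], 8.81], [[0, 0, 0], [0, -2.05, -3.2], 8.81]])

```text
clock: 1.2
tool_pos: [0.5016, -0.199, 0.2497]
eef_rot: [-0.693, -0.14, 0.693, -0.14]
contact_force: [0.1, -0.2, 1.3]
opening: 1.002
```

Call:
drive_tool(deltas=[[[-7, 0, 0], [0, 0, 0], 8.81], [[-7, 0, 0], [0, 0, 0], 8.81], [[-7, 0, 0], [0, 0, 0], 8.81], [[-7, 0, 0], [0, 0, 0], 8.81], [[-7, 0, 0], [0, 0, 0], 8.81], [[-7, 0, 0], [0, 0, 0], 8.81], [[-7, 0, 0], [0, 0, 0], 8.81], [[-7, 0, 0], [0, 0, 0], 8.81], [[-7, 0, 0], [0, 0, 0], 8.81], [[-7, 0, 0], [0, 0, 0], 8.81], [[-7, 0, 0], [0, 0, 0], 8.81], [[-7, 0, 0], [0, 0, 0], 8.81]])

```text
clock: 2.2
tool_pos: [0.5007, -0.2008, 0.2496]
eef_rot: [0.42, 0.569, -0.42, 0.569]
contact_force: [-0.0, 0.3, -0.7]
opening: 1.0
```

Call:
drive_tool(deltas=[[[-7, 0, 0], [0, 0, 0], 8.81], [[-7, 0, 0], [0, 0, 0], 8.81], [[-7, 0, 0], [0, 0, 0], 8.81], [[-7, 0, 0], [0, 0, 0], 8.81], [[-7, 0, 0], [0, 0, 0], 8.81], [[-7, 0, 0], [0, 0, 0], 8.81], [[-7, 0, 0], [0, 0, 0], 8.81], [[-5.4, 0, 0], [0, 0, 0], 8.81]])

```text
clock: 2.87
tool_pos: [0.5007, -0.2009, 0.2495]
eef_rot: [0.114, 0.698, -0.114, 0.698]
contact_force: [0.6, -0.1, -0.2]
opening: 0.998
```

```bash
cat >> h.py <<'E'
B=np.array([.5352,.1967]); BY=np.radians(-18.78)
def go(x,y,z,yaw):  # report shift (tool axes, cm) and turn about tool x (deg) needed; yaw of tool y
    s=r.get_state(); M=R.from_quat(s['eef_rot']).as_matrix()
    print('t',round(s['clock'],2),'pos',np.round(s['tool_pos'],4),'q',np.round(s['q'],2),'F',np.round(s['contact_force'],1),'op',round(s['opening'],3))
    cy=np.arctan2(M[1,1],M[0,1]); dt=-np.degrees(yaw-cy); dt=(dt+180)%360-180
    print('tilt axes',M[2].round(4),'turn x',round(dt,2))
    yy=np.array([np.cos(yaw),np.sin(yaw),0]); xx=np.array([0,0,-1.]); D=np.c_[xx,yy,np.cross(xx,yy)]
    dp=np.array([x,y,z])-s['tool_pos']
    print('shift now',(M.T@dp*100).round(2),'after turn',(D.T@dp*100).round(2))
def inb(x,y): return B+np.array([[np.cos(BY),-np.sin(BY)],[np.sin(BY),np.cos(BY)]])@[x,y]
E
python3 -c "
from h import *
go(*inb(-.085,0),.25,BY+np.pi/2)"
```

```text
t 2.87 pos [ 0.5007 -0.2009  0.2495] q [ 0.79  0.69 -0.85  1.81  0.64  0.94  0.91] F [ 0.6 -0.1 -0.2] op 0.998
tilt axes [-1.e+00 -2.e-04 -3.e-04] turn x 0.29
shift now [ -0.05  38.84 -17.84] after turn [ -0.05  38.75 -18.03]
```

Call:
drive_tool(deltas=[[[0.3, 0, 0], [0, 3.23, -1.5], 8.81], [[0, 0, 0], [0, 3.23, -1.5], 8.81], [[0, 0, 0], [0, 3.23, -1.5], 8.81], [[0, 0, 0], [0, 3.23, -1.5], 8.81], [[0, 0, 0], [0, 3.23, -1.5], 8.81], [[0, 0, 0], [0, 3.23, -1.5], 8.81], [[0, 0, 0], [0, 3.23, -1.5], 8.81], [[0, 0, 0], [0, 3.23, -1.5], 8.81], [[0, 0, 0], [0, 3.23, -1.5], 8.81], [[0, 0, 0], [0, 3.23, -1.5], 8.81], [[0, 0, 0], [0, 3.23, -1.5], 8.81], [[0, 0, 0], [0, 3.23, -1.5], 8.81]])

```text
clock: 3.87
tool_pos: [0.4571, 0.2259, 0.2496]
eef_rot: [0.117, 0.697, -0.118, 0.697]
contact_force: [0.3, -0.6, -0.2]
opening: 0.996
```

```bash
python3 -c "
from h import *
snap('wrist','w1.png')
go(*inb(-.085,0),.035,BY+np.pi/2)"
```

```text
t 3.92 pos [0.4553 0.2359 0.251 ] q [-0.07  0.64 -0.81  1.89  0.59  0.86  0.07] F [-0.2  6.5  0.4] op 0.999
tilt axes [-0.9999  0.0101 -0.0022] turn x 0.22
shift now [21.58 -1.35  0.37] after turn [21.6  -1.14  0.32]
```

View pics/w1.png

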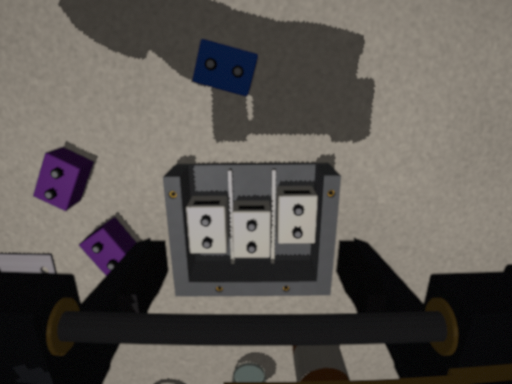

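The wrist view shows the base with its rear wall at the bottom. Threads are at about (172,195), (331,193), (220,289) and (286,289), with three white modules at different depths. The arm was still settling, so I'll let it settle, re-measure by brass colour, then descend.

Call:
drive_tool(deltas=[[[0, 0, 0], [0, 0, 0], 8.81], [[0, 0, 0], [0, 0, 0], 8.81], [[0, 0, 0], [0, 0, 0], 8.81]])

```text
clock: 4.17
tool_pos: [0.4577, 0.2228, 0.2493]
eef_rot: [0.117, 0.697, -0.119, 0.697]
contact_force: [0.1, -0.5, -0.0]
opening: 1.0
```

```bash
cat >> h.py <<'E'
def brass(d,guess,rad=9):
    im=d['color'].astype(float); sat=np.clip(im[:,:,0]-im[:,:,2]-15,0,None); out=[]
    for g in guess:
        x,y=int(g[0]),int(g[1]); w=sat[y-rad:y+rad+1,x-rad:x+rad+1]; Y,X=np.mgrid[y-rad:y+rad+1,x-rad:x+rad+1]
        out.append(((w*X).sum()/w.sum(),(w*Y).sum()/w.sum()) if w.sum()>0 else (np.nan,)*2)
    return np.array(out)
E
python3 -c "
from h import *
d=snap('wrist','w2.png')
g=proj(d,[[*inb(*p),.06] for p in REF]);b=brass(d,g);print(g.round(1),b.round(1))
p,th,e=fit(cast(d,b,.06));print(p.round(4),np.degrees(th).round(2),(e*1e3).round(1).tolist())
# white module tops
im=d['color'].min(2).copy(); m=((im>130)*255).astype('uint8')
n,l,st,c=cv2.connectedComponentsWithStats(m)
for i in range(1,n):
    if st[i,4]>600:
        w=cast(d,[c[i]],.048)[0,:2]-p; print(c[i].round(1),st[i],(np.array([[np.cos(th),np.sin(th)],[-np.sin(th),np.cos(th)]])@w).round(4))
go(*inb(-.085,0),.035,BY+np.pi/2)"
```

```text
[[332.7 192.1]
 [173.5 193. ]
 [287.1 287.7]
 [220.  288. ]] [[333.6 191.8]
 [174.1 193.2]
 [288.6 288. ]
 [221.7 289. ]]
[0.536  0.1978] -18.4 [[-0.2, 0.1], [-0.8, -0.1], [0.3, -0.1], [0.7, 0.0]]
[237.2 149.2] [194 134  94  26 987] [-0.1    -0.0171]
[251.  229.7] [ 231  170   42   87 1624] [-0.0064 -0.0039]
[299.6 217.3] [ 282  195   38   47 1448] [-0.021   0.0514]
[209.2 227.9] [ 190  206   39   46 1418] [-0.0091 -0.0518]
t 4.22 pos [0.4578 0.2225 0.2493] q [-0.06  0.64 -0.8   1.89  0.59  0.87  0.08] F [-0.8 -0.4  0.6] op 1.001
tilt axes [-1.0e+00 -1.9e-03  3.0e-04] turn x -0.47
shift now [21.43  0.09 -0.35] after turn [21.43  0.05 -0.34]
```

Call:
drive_tool(deltas=[[[-0.3, 0, 0], [3.5, 0.1, 0], 8.81], [[0, 0, 0], [3.5, 0, 0], 8.81], [[0, 0, 0], [3.5, 0, 0], 8.81], [[0, 0, 0], [3.5, 0, 0], 8.81], [[0, 0, 0], [3.0, 0, 0], 8.81], [[0, 0, 0], [2.4, 0, 0], 8.81], [[0, 0, 0], [1.4, 0, 0], 8.81], [[0, 0, 0], [0.6, 0, 0], 8.81], [[0, 0, 0], [0, 0, 0], 8.81], [[0, 0, 0], [0, 0, 0], 8.81]])

```text
clock: 5.05
tool_pos: [0.4583, 0.2248, 0.0361]
eef_rot: [0.116, 0.697, -0.116, 0.698]
contact_force: [-0.0, -0.0, 0.1]
opening: 1.001
```

```bash
sed -i 's/^B=.*/B=np.array([.5356,.1973]); BY=np.radians(-18.6)/' h.py; python3 -c "
from h import *
go(*inb(-.014,0),.035,BY+np.pi/2)"
```

```text
t 5.05 pos [0.4583 0.2248 0.0361] q [-0.29  0.94 -0.43  2.03  1.05  0.4  -0.32] F [-0.  -0.   0.1] op 1.001
tilt axes [-1.e+00  1.e-04  5.e-04] turn x -0.28
shift now [ 0.12 -0.11  6.81] after turn [ 0.11 -0.14  6.8 ]
```

Call:
drive_tool(deltas=[[[-0.3, 0, 0], [0, -0.1, 0.6], 8.81], [[0, 0, 0], [0, 0, 0.6], 8.81], [[0, 0, 0], [0, 0, 0.6], 8.81], [[0, 0, 0], [0, 0, 0.6], 8.81], [[0, 0, 0], [0, 0, 0.6], 8.81], [[0, 0, 0], [0, 0, 0.6], 8.81], [[0, 0, 0], [0, 0, 0.6], 8.81], [[0, 0, 0], [0, 0, 0.6], 8.81], [[0, 0, 0], [0, 0, 0.6], 8.81], [[0, 0, 0], [0, 0, 0.4], 8.81], [[0, 0, 0], [0, 0, 0.4], 8.81], [[0, 0, 0], [0, 0, 0.3], 8.81]])

```text
clock: 6.05
tool_pos: [0.5193, 0.2037, 0.0356]
eef_rot: [0.114, 0.698, -0.114, 0.698]
contact_force: [-3.4, 0.5, 2.4]
opening: 1.001
```

Call:
drive_tool(deltas=[[[0, 0, 0], [0, 0, 0.2], 8.81], [[0, 0, 0], [0, 0, 0.1], 8.81], [[0, 0, 0], [0, 0, 0.1], 8.81], [[0, 0, 0], [0, 0, 0], 8.81]])

```text
clock: 6.38
tool_pos: [0.52, 0.2035, 0.0356]
eef_rot: [0.114, 0.7, -0.114, 0.696]
contact_force: [-8.4, 2.7, 6.0]
opening: 1.001
```

```bash
python3 -c "
from h import *
go(*inb(-.014,0),.035,BY+np.pi/2)"
```

```text
t 6.38 pos [0.52   0.2035 0.0356] q [-0.15  0.99 -0.53  1.88  0.94  0.55 -0.08] F [-8.4  2.7  6. ] op 1.001
tilt axes [-1.0e+00 -9.0e-04 -4.7e-03] turn x 0.1
shift now [ 0.06 -0.09  0.28] after turn [ 0.06 -0.09  0.28]
```

Call:
drive_tool(deltas=[[[0, 0, 0], [0, 0, -1.0], 8.81], [[0, 0, 0], [0, 0, -1.5], 8.81], [[0, 0, 0], [0, 0, -1.5], 8.81], [[0, 0, 0], [0, 0, -1.0], 8.81], [[0, 0, 0], [0, 0, -0.3], 0], [[0, 0, 0], [0, 0, 0], 0], [[0, 0, 0], [0, 0, 0], 0], [[0, 0, 0], [0, 0, 0], 0], [[0, 0, 0], [0, 0, 0], 0], [[0, 0, 0], [0, 0, 0], 0], [[0, 0, 0], [0, 0, 0], 0], [[0, 0, 0], [0, 0, 0], 0]], force=20)

```text
clock: 7.38
tool_pos: [0.4729, 0.2192, 0.0356]
eef_rot: [0.114, 0.698, -0.114, 0.698]
contact_force: [-0.3, -0.3, -0.4]
opening: 0.419
```

```bash
python3 -c "
from h import *
go(*inb(-.017,0),.035,BY+np.pi/2)"
```

```text
t 7.38 pos [0.4729 0.2192 0.0356] q [-0.25  0.95 -0.46  2.    1.02  0.44 -0.26] F [-0.3 -0.3 -0.4] op 0.419
tilt axes [-1.e+00  0.e+00  1.e-04] turn x 0.07
shift now [ 0.07 -0.08  4.95] after turn [ 0.06 -0.08  4.95]
```

Call:
drive_tool(deltas=[[[0, 0, 0], [0, 0, 0], 0], [[0, 0, 0], [0, 0, 0], 0], [[0, 0, 0], [0, 0, 0], 0], [[0, 0, 0], [0, 0, 0], 0], [[0, 0, 0], [0, 0, 0], 0], [[0, 0, 0], [0, -0.1, 0.4], 0], [[0, 0, 0], [0, 0, 0.6], 0], [[0, 0, 0], [0, 0, 0.6], 0], [[0, 0, 0], [0, 0, 0.6], 0], [[0, 0, 0], [0, 0, 0.6], 0], [[0, 0, 0], [0, 0, 0.6], 0], [[0, 0, 0], [0, 0, 0.5], 0]])

```text
clock: 8.38
tool_pos: [0.5098, 0.2058, 0.0357]
eef_rot: [0.114, 0.698, -0.114, 0.698]
contact_force: [-0.8, 0.8, 1.4]
opening: 0.006
```

Call:
drive_tool(deltas=[[[0, 0, 0], [0, 0, 0.4], 0], [[0, 0, 0], [0, 0, 0.3], 0], [[0, 0, 0], [0, 0, 0.2], 0], [[0, 0, 0], [0, 0, 0.2], 0], [[0, 0, 0], [0, 0, 0.1], 0], [[0, 0, 0], [0, 0, 0], 0]])

```text
clock: 8.88
tool_pos: [0.5201, 0.2024, 0.0356]
eef_rot: [0.114, 0.698, -0.114, 0.698]
contact_force: [-2.3, 0.6, 0.4]
opening: 0.007
```

```bash
python3 -c "
from h import *
go(*inb(-.017,0),.035,BY+np.pi/2)"
```

```text
t 8.88 pos [0.5201 0.2024 0.0356] q [-0.15  0.99 -0.53  1.89  0.95  0.54 -0.09] F [-2.3  0.6  0.4] op 0.007
tilt axes [-1.e+00 -2.e-04 -9.e-04] turn x 0.11
shift now [ 0.06  0.01 -0.07] after turn [ 0.06  0.01 -0.07]
```

Contact is starting, so I'll press a little more, then retreat, lift and look.

Call:
drive_tool(deltas=[[[0, 0, 0], [0, 0, 0.1], 0], [[0, 0, 0], [0, 0, 0.1], 0], [[0, 0, 0], [0, 0, 0.1], 0], [[0, 0, 0], [0, 0, 0], 0]])

```text
clock: 9.22
tool_pos: [0.5202, 0.2024, 0.0357]
eef_rot: [0.113, 0.7, -0.113, 0.696]
contact_force: [-9.3, 1.8, 5.2]
opening: 0.003
```

Call:
drive_tool(deltas=[[[0, 0, 0], [0, 0, -1.5], 0], [[0, 0, 0], [0, 0, -2.5], 0], [[0, 0, 0], [0, 0, -2.5], 0], [[0, 0, 0], [-3, 0, -1], 0], [[0, 0, 0], [-3.5, 0, 0], 8.81], [[0, 0, 0], [-3.5, 0, 0], 8.81], [[0, 0, 0], [-3.5, 0, 0], 8.81], [[0, 0, 0], [-3.5, 0, 0], 8.81], [[0, 0, 0], [-3.5, 0, 0], 8.81], [[0, 0, 0], [-1, 0, 0], 8.81], [[0, 0, 0], [0, 0, 0], 8.81], [[0, 0, 0], [0, 0, 0], 8.81]])

```text
clock: 10.22
tool_pos: [0.4529, 0.2245, 0.2504]
eef_rot: [0.114, 0.697, -0.114, 0.698]
contact_force: [-0.7, -0.6, -1.0]
opening: 0.586
```

```bash
python3 -c "
from h import *
d=snap('wrist','w3.png')
g=proj(d,[[*inb(*p),.06] for p in REF]);b=brass(d,g)
p,th,e=fit(cast(d,b,.06));print(p.round(4),np.degrees(th).round(2),(e*1e3).round(1).tolist())
im=d['color'].min(2); m=((im>130)*255).astype('uint8')
m=cv2.morphologyEx(m,cv2.MORPH_OPEN,np.ones((5,5)))
n,l,st,c=cv2.connectedComponentsWithStats(m)
for i in range(1,n):
    if st[i,4]>600:
        w=cast(d,[c[i]],.048)[0,:2]-p; print(c[i].round(1),st[i],(np.array([[np.cos(th),np.sin(th)],[-np.sin(th),np.cos(th)]])@w).round(4))
yaw=BY
go(.5374,-.2049,.25,yaw)"
```

```text
[0.5359 0.1978] -18.5 [[-0.5, 0.5], [-0.7, -0.1], [0.6, -0.3], [0.6, -0.1]]
[265.7 156.7] [   79    74   375   157 20476] [-0.0961  0.0133]
[ 71.1 238.6] [  46  210   47   58 1272] [ 0.0026 -0.218 ]
[216.  251.5] [192 234  37  42 809] [ 0.0181 -0.0441]
[252.6 253.9] [ 234  235   38   42 1246] [ 0.0213 -0.0007]
[289.1 251.8] [278 234  37  42 761] [0.0185 0.0426]
t 10.27 pos [0.4523 0.2241 0.2495] q [-0.06  0.63 -0.8   1.9   0.6   0.86  0.08] F [-0.2  0.1 -0.1] op 0.631
tilt axes [-1.0e+00 -2.1e-03 -4.0e-04] turn x 90.06
shift now [ 2.000e-02 -3.797e+01  2.171e+01] after turn [-0.05 21.75 37.94]
```

View pics/w3.png

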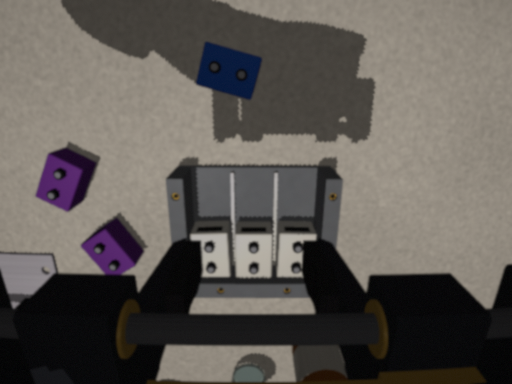

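The modules now form an even row: their front edges are all near row 235 and the measured x is about 20 mm. Next I'll go to the cover.

Call:
drive_tool(deltas=[[[0, 0, 0], [0, -3.16, 1.81], 8.81], [[0, 0, 0], [0, -3.16, 1.81], 8.81], [[0, 0, 0], [0, -3.16, 1.81], 8.81], [[0, 0, 0], [0, -3.16, 1.81], 8.81], [[0, 0, 0], [0, -3.16, 1.81], 8.81], [[0, 0, 0], [0, -3.16, 1.81], 8.81], [[0, 0, 0], [0, -3.16, 1.81], 8.81], [[0, 0, 0], [0, -3.16, 1.81], 8.81], [[0, 0, 0], [0, -3.16, 1.81], 8.81], [[0, 0, 0], [0, -3.16, 1.81], 8.81], [[0, 0, 0], [0, -3.16, 1.81], 8.81], [[0, 0, 0], [0, -3.16, 1.81], 8.81]])

```text
clock: 11.27
tool_pos: [0.5369, -0.2055, 0.2481]
eef_rot: [0.114, 0.699, -0.114, 0.696]
contact_force: [1.4, 1.4, -0.1]
opening: 1.001
```

Call:
drive_tool(deltas=[[[7, 0, 0], [0, 0, 0], 8.81], [[7, 0, 0], [0, 0, 0], 8.81], [[7, 0, 0], [0, 0, 0], 8.81], [[7, 0, 0], [0, 0, 0], 8.81], [[7, 0, 0], [0, 0, 0], 8.81], [[7, 0, 0], [0, 0, 0], 8.81], [[7, 0, 0], [0, 0, 0], 8.81], [[7, 0, 0], [0, 0, 0], 8.81], [[7, 0, 0], [0, 0, 0], 8.81], [[7, 0, 0], [0, 0, 0], 8.81], [[7, 0, 0], [0, 0, 0], 8.81], [[7, 0, 0], [0, 0, 0], 8.81]])

```text
clock: 12.27
tool_pos: [0.5367, -0.2035, 0.2482]
eef_rot: [-0.552, -0.442, 0.554, -0.44]
contact_force: [-0.1, 0.1, -0.4]
opening: 1.003
```

Call:
drive_tool(deltas=[[[6, 0, 0], [0, 0, 0], 8.81], [[0, 0, 0], [0, 0, 0], 8.81], [[0, 0, 0], [0, 0, 0], 8.81]])

```text
clock: 12.52
tool_pos: [0.5371, -0.2033, 0.2489]
eef_rot: [-0.572, -0.415, 0.574, -0.413]
contact_force: [0.2, 0.0, -0.2]
opening: 0.999
```

```bash
python3 -c "
from h import *
d=snap('wrist','w4.png')
C=np.array([.5374,-.2049]);th=np.radians(-18.6);M=np.array([[np.cos(th),-np.sin(th)],[np.sin(th),np.cos(th)]])
print(proj(d,np.c_[REF@M.T+C,[.005]*4]).round(1),proj(d,[[*C,.045]]).round(1))
go(*C,.045,th)"
```

```text
[[204.1  83.6]
 [209.3 222.4]
 [308.6 124.5]
 [304.7 189.7]] [[252.5 165.9]]
t 12.57 pos [ 0.5373 -0.2033  0.2493] q [ 0.52  0.64 -0.41  1.71  0.32  0.85 -0.35] F [-0.2  0.3  0.2] op 0.999
tilt axes [-1.0e+00 -2.7e-03  8.0e-04] turn x 0.28
shift now [20.43  0.11  0.13] after turn [20.43  0.06  0.15]
```

View pics/w4.png

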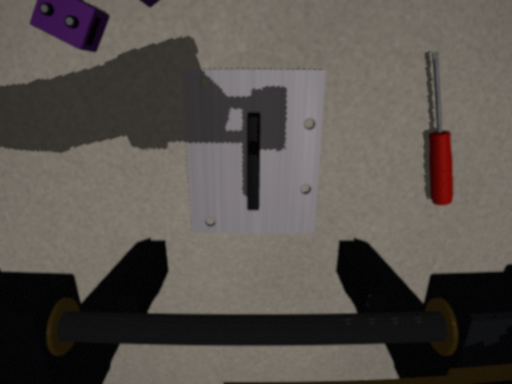

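Call:
drive_tool(deltas=[[[0.3, 0, 0], [3.5, 0.1, 0.1], 8.81], [[0, 0, 0], [3.5, 0, 0], 8.81], [[0, 0, 0], [3.5, 0, 0], 8.81], [[0, 0, 0], [3.5, 0, 0], 8.81], [[0, 0, 0], [3.0, 0, 0], 6], [[0, 0, 0], [2.5, 0, 0], 6], [[0, 0, 0], [1.5, 0, 0], 6], [[0, 0, 0], [0.8, 0, 0], 5], [[0, 0, 0], [0.2, 0, 0], 5], [[0, 0, 0], [0, 0, 0], 4], [[0, 0, 0], [0, 0, 0], 3]], force=20)

```text
clock: 13.48
tool_pos: [0.5392, -0.2049, 0.0315]
eef_rot: [0.575, 0.411, -0.575, 0.412]
contact_force: [0.1, -0.1, 0.2]
opening: 0.493
```

Call:
drive_tool(deltas=[[[0, 0, 0], [0, 0, 0], 0], [[0, 0, 0], [0, 0, 0], 0], [[0, 0, 0], [0, 0, 0], 0], [[0, 0, 0], [0, 0, 0], 0], [[0, 0, 0], [0, 0, 0], 0], [[0, 0, 0], [0, 0, 0], 0], [[0, 0, 0], [0, 0, 0], 0], [[0, 0, 0], [0, 0, 0], 0]], force=45)

```text
clock: 14.15
tool_pos: [0.5383, -0.2047, 0.0311]
eef_rot: [-0.575, -0.412, 0.575, -0.412]
contact_force: [-1.7, 1.2, 5.0]
opening: 0.151
```

```bash
python3 -c "
from h import *
go(*inb(0,0),.029,BY)"
```

```text
t 14.15 pos [ 0.5383 -0.2047  0.0311] q [ 0.41  0.96 -0.22  1.84  0.49  0.39 -0.51] F [-1.7  1.2  5. ] op 0.151
tilt axes [-1.e+00 -3.e-04  4.e-04] turn x -0.21
shift now [  0.2  -13.22 -37.97] after turn [  0.21 -13.08 -38.02]
```

Call:
drive_tool(deltas=[[[0, 0, 0], [-0.5, 0, 0], 0], [[0, 0, 0], [-1, 0, 0], 0], [[0, 0, 0], [-1.5, 0, 0], 0], [[0, 0, 0], [-2, 0, 0], 0], [[0, 0, 0], [-2.5, 0, 0], 0], [[0, 0, 0], [-2.5, 0, 0], 0], [[0, 0, 0], [-2.5, 0, 0], 0], [[0, 0, 0], [-2, 0, 0], 0], [[0, 0, 0], [-1.5, 0, 0], 0], [[0, 0, 0], [-1, 0, 0], 0], [[0, 0, 0], [0, 0, 0], 0], [[0, 0, 0], [0, 0, 0], 0]])

```text
clock: 15.15
tool_pos: [0.5385, -0.2048, 0.2008]
eef_rot: [0.575, 0.411, -0.575, 0.412]
contact_force: [0.5, -0.3, -3.0]
opening: 0.152
```

```bash
python3 -c "
from h import *
d=snap('top','t2.png');print('bottle/beaker base frame',(cast(d,[[156,122],[204,115]],.02)[:,:2]-B)@np.array([[np.cos(BY),-np.sin(BY)],[np.sin(BY),np.cos(BY)]]))
snap('wrist','w5.png')
go(*inb(0,0),.20,BY)"
```

```text
bottle/beaker base frame [[ 0.20107034  0.08230056]
 [ 0.26220926 -0.01482041]]
t 15.25 pos [ 0.5378 -0.2046  0.1997] q [ 0.51  0.71 -0.38  1.76  0.36  0.74 -0.39] F [-0.7 -0.4 -3.4] op 0.147
tilt axes [-1.0e+00 -2.2e-03  3.0e-04] turn x -0.2
shift now [-2.000e-02 -1.316e+01 -3.798e+01] after turn [-3.000e-02 -1.302e+01 -3.802e+01]
```

View pics/t2.png

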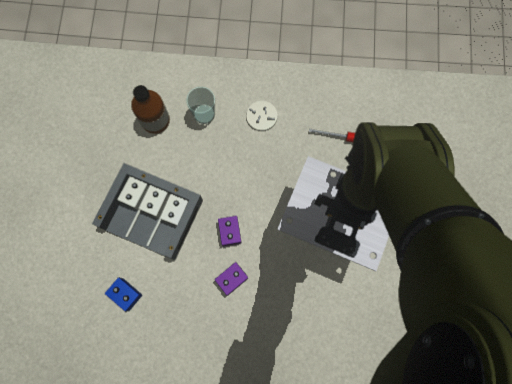

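The cover hangs level in the gripper and the three modules stand in an even row. I'll carry it over.

Call:
drive_tool(deltas=[[[-0.2, 0, 0], [0, -0.25, -0.7], 0], [[0, 0, 0], [0, -0.5, -1.4], 0], [[0, 0, 0], [0, -0.75, -2.15], 0], [[0, 0, 0], [0, -1, -2.9], 0], [[0, 0, 0], [0, -1, -2.9], 0], [[0, 0, 0], [0, -1, -2.9], 0], [[0, 0, 0], [0, -1, -2.9], 0], [[0, 0, 0], [0, -1, -2.9], 0], [[0, 0, 0], [0, -1, -2.9], 0], [[0, 0, 0], [0, -1, -2.9], 0], [[0, 0, 0], [0, -1, -2.9], 0], [[0, 0, 0], [0, -1, -2.9], 0]])

```text
clock: 16.25
tool_pos: [0.5349, 0.1186, 0.1998]
eef_rot: [-0.573, -0.413, 0.575, -0.413]
contact_force: [0.9, 0.8, -2.2]
opening: 0.154
```

Call:
drive_tool(deltas=[[[0, 0, 0], [0, -0.9, -2.6], 0], [[0, 0, 0], [0, -0.7, -2.1], 0], [[0, 0, 0], [0, -0.5, -1.6], 0], [[0, 0, 0], [0, -0.35, -1.2], 0], [[0, 0, 0], [0, -0.15, -0.6], 0], [[0, 0, 0], [0, 0, -0.3], 0], [[0, 0, 0], [0, 0, 0], 0], [[0, 0, 0], [0, 0, 0], 0], [[0, 0, 0], [0, 0, 0], 0], [[0, 0, 0], [0, 0, 0], 0]])

```text
clock: 17.08
tool_pos: [0.5383, 0.2029, 0.2007]
eef_rot: [-0.574, -0.412, 0.575, -0.412]
contact_force: [-0.5, -0.0, -3.1]
opening: 0.155
```

```bash
python3 -c "
from h import *
d=snap('wrist','w6.png')
z=r.get_state()['tool_pos'][2]
C=r.get_state()['tool_pos'][:2];M=np.array([[np.cos(BY),-np.sin(BY)],[np.sin(BY),np.cos(BY)]])
print('holes',proj(d,np.c_[REF@M.T+C,[z-.026]*4]).round(1).tolist())
print('threads',proj(d,np.c_[REF@M.T+B,[.06]*4]).round(1).tolist())
go(*inb(0,0),.111,BY)"
```

```text
holes [[135.5, 81.7], [167.3, 356.1], [374.9, 171.9], [357.9, 299.6]]
threads [[183.1, 90.3], [195.0, 269.9], [325.3, 144.3], [319.2, 228.6]]
t 17.13 pos [0.5383 0.2032 0.2007] q [-0.26  0.7  -0.31  1.76  0.3   0.73 -1.05] F [ 0.3 -0.1 -3.4] op 0.149
tilt axes [-1.e+00  2.e-04  6.e-04] turn x -0.1
shift now [ 8.97 -0.07  0.64] after turn [ 8.97 -0.07  0.65]
```

View pics/w6.png

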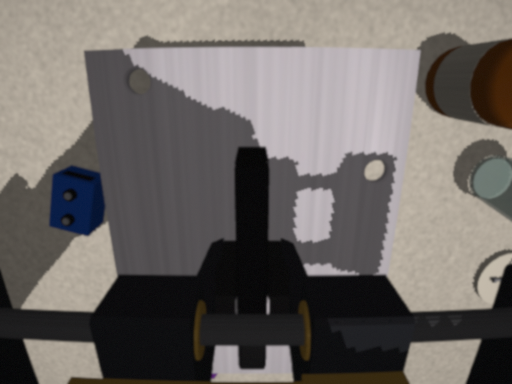

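The wrist view shows the plate held, with hole0 at (139,80) and hole2 at (374,170). I'll measure these finely, then lower.

```bash
cat >> h.py <<'E'
def hole(d,g,rad=18):
    x,y=map(int,g); w=d['color'][y-rad:y+rad+1,x-rad:x+rad+1].astype(int)
    w=cv2.GaussianBlur((w[:,:,0]-w[:,:,2]+40).clip(0,255).astype('uint8'),(3,3),0)  # plate bluish, bench warm
    t,m=cv2.threshold(w,0,255,cv2.THRESH_OTSU); n,l,st,c=cv2.connectedComponentsWithStats(m)
    i=l[rad-3:rad+4,rad-3:rad+4]; i=np.bincount(i.ravel()).argsort()[::-1]; i=[k for k in i if k>0]
    return (c[i[0]]+[x-rad,y-rad],st[i[0]]) if i else (None,t)
E
python3 -c "
from h import *
d=snap('wrist');s=r.get_state();z=s['tool_pos'][2]-.026
H=[]
for g in [(139,80),(374,170)]:
    c,st=hole(d,g);print(c,st);H.append(c)
W=cast(d,H,z);p,th,e=fit(W,REF[[0,2]]);print(p.round(4),np.degrees(th).round(2),(e*1e3).round(1).tolist(),s['tool_pos'])
"
```

```text
[139.40759494  81.2       ] [  8   7  21  25 395]
[373.81538462 169.66153846] [  8   8  20  20 325]
[0.5391 0.204 ] -18.57 [[1.1, -0.9], [-1.1, 0.9]] [0.53827223 0.20348172 0.20074446]
```

Call:
drive_tool(deltas=[[[0, 0, 0], [0.5, 0, 0.2], 0], [[0, 0, 0], [1, 0, 0.2], 0], [[0, 0, 0], [1.5, 0, 0.1], 0], [[0, 0, 0], [1.5, 0, 0], 0], [[0, 0, 0], [1, 0, 0], 0], [[0, 0, 0], [0.5, 0, 0], 0], [[0, 0, 0], [0, 0, 0], 0], [[0, 0, 0], [0, 0, 0], 0]])

```text
clock: 17.85
tool_pos: [0.5366, 0.1997, 0.1406]
eef_rot: [-0.574, -0.413, 0.574, -0.413]
contact_force: [-0.3, 0.0, -3.1]
opening: 0.15
```

```bash
python3 -c "
from h import *
go(.5352,.1971,.113,np.radians(-18.55))"
```

```text
t 17.85 pos [0.5366 0.1997 0.1406] q [-0.28  0.78 -0.27  1.82  0.34  0.59 -1.09] F [-0.3  0.  -3.1] op 0.15
tilt axes [-1.e+00 -1.e-04  1.e-04] turn x -0.05
shift now [ 2.76 -0.05  0.29] after turn [ 2.76 -0.05  0.29]
```

Call:
drive_tool(deltas=[[[0, 0, 0], [0.5, -0.05, 0.1], 0], [[0, 0, 0], [0.8, 0, 0.1], 0], [[0, 0, 0], [0.8, 0, 0.1], 0], [[0, 0, 0], [0.5, 0, 0], 0], [[0, 0, 0], [0.2, 0, 0], 0], [[0, 0, 0], [0, 0, 0], 0], [[0, 0, 0], [0, 0, 0], 0], [[0, 0, 0], [0, 0, 0], 0]])

```text
clock: 18.52
tool_pos: [0.5353, 0.1971, 0.1129]
eef_rot: [0.574, 0.413, -0.574, 0.413]
contact_force: [0.4, 0.0, -2.4]
opening: 0.153
```

```bash
python3 -c "
from h import *
go(.5352,.1971,.113,np.radians(-18.55))
d=snap('wrist');s=r.get_state();z=s['tool_pos'][2]-.026
H=[hole(d,g)[0] for g in [(139,80),(374,170)]];print(H)
W=cast(d,H,z);p,th,e=fit(W,REF[[0,2]]);print(p.round(4),np.degrees(th).round(2),(e*1e3).round(1).tolist())
t=snap('top'); P=proj(t,np.c_[[inb(*p) for p in REF],[z]*4]);print(P.round(1).tolist())
im=t['color'][135:265,75:235,::-1]; im=np.clip(cv2.resize(im,(480,390),interpolation=cv2.INTER_CUBIC)*1.3,0,255)
w=cv2.resize(d['color'][40:235,90:420,::-1],(320,390)); cv2.imwrite('pics/f.png',np.hstack([im,w]))"
```

```text
t 18.52 pos [0.5353 0.1971 0.1129] q [-0.29  0.82 -0.25  1.84  0.37  0.52 -1.1 ] F [ 0.4  0.  -2.4] op 0.153
tilt axes [-1.e+00  4.e-04 -4.e-04] turn x -0.06
shift now [-0.01 -0.01  0.  ] after turn [-0.01 -0.01  0.  ]
[None, array([378.18023256, 169.19186047])]Traceback (most recent call last):
  File "<string>", line 6, in <module>
    W=cast(d,H,z);p,th,e=fit(W,REF[[0,2]]);print(p.round(4),np.degrees(th).round(2),(e*1e3).round(1).tolist())
  File "h.py", line 13, in cast
    px=np.atleast_2d(np.array(px,float)); f=d['f']
                     ~~~~~~~~^^^^^^^^^^
ValueError: setting an array element with a sequence. The requested array has an inhomogeneous shape after 1 dimensions. The detected shape was (2,) + inhomogeneous part.
```

```bash
python3 -c "
from h import *
d=snap('wrist');s=r.get_state();z=s['tool_pos'][2]-.026
t=snap('top'); P=proj(t,np.c_[[inb(*p) for p in REF],[z]*4]);print(((P-[75,135])*3).round(0).tolist())
im=t['color'][135:265,75:235,::-1]; im=np.clip(cv2.resize(im,(480,390),interpolation=cv2.INTER_CUBIC)*1.8,0,255)
w=np.hstack([d['color'][y-20:y+20,x-20:x+20,::-1] for x,y in [(139,80),(376,170)]]);w=np.clip(cv2.resize(w,(320,160))*1.8,0,255); o=np.zeros((390,800,3));o[:,:480]=im;o[:160,480:]=w; cv2.imwrite('pics/f.png',o)"
```

```text
[[60.0, 238.0], [280.0, 332.0], [195.0, 110.0], [296.0, 152.0]][ WARN:0@2.877] global loadsave.cpp:1063 imwrite_ Unsupported depth image for selected encoder is fallbacked to CV_8U.
```

View pics/f.png

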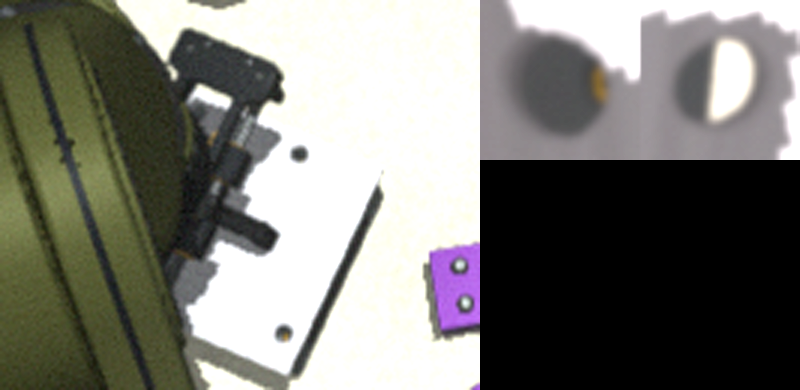

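In the top view, hole1 is at (284,332) and hole3 at (299,153). Predicted positions are (280,332) and (296,152) in 3x-zoomed pixels, so they agree to about 1–2 mm. Thread0's brass shows at the edge of hole0 in the wrist view. I'll check it against the prediction, then hand in.

```bash
python3 -c "
from h import *
d=snap('wrist')
print('thread0 pred',proj(d,[[*inb(*REF[0]),.06]]).round(1),'seen part ~(149,81)')
s=r.get_state();print(s['clock'],s['tool_pos'],s['contact_force'],s['opening'],np.abs(s['qd']).max())
r.finish_job()"
```

```text
thread0 pred [[152.9  81.6]] seen part ~(149,81)
18.7167 [0.53530259 0.19700813 0.11298211] [ 0.26607732 -0.26278791 -2.44015388] 0.1512126429471701 0.0021304085756307543
the job is handed in; nothing more can be done
```

I pushed the two outer modules home together with the open fingers, then the middle one with closed fingers. I then picked up the cover by its handle and handed the job in at 18.7 s, still holding it over the base. No verdict is reported.

**Modules:** Each push stalled at about 9 N against the rear wall. The follow-up picture shows an even row. The measured x values (18.1, 21.3 and 18.5 mm) are rough, because the fingers hid part of the outer two. Home is 25 mm and the limit is 20.5 mm. I went by the stall and the even front edges here and did not re-measure.

**Cover:**
- **Height and motion:** The underside is about 20 mm above the wall tops, the tool is level to under 0.001 rad, and the arm is still.
- **Hole alignment:** The holes are within about 1–2 mm of the threads, based on the top view of hole1 and hole3 and the wrist view of hole0 and hole2. The partly visible thread0 showed up near its predicted spot.
- **Disagreements:** The wrist and top views of the base differ by about 1 mm. The wrist view also put hole0 and hole2 about 3 mm too close together, so the plate may sit about 3 mm lower in the grip than I assumed. That is still inside the allowed height range.
- **Check that failed:** The last automatic hole detection at final height failed over the dark wall, so I judged that one by eye.

**Bystanders:** The path stayed clear of all four. I took no final measurement of where they are.

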